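Unstack the snack pots and stand the bottle on the trivet

TASK

Clear the stack of snack pots off the cork trivet from the top down: yellow, then blue, then red, each set upright in the middle of the coaster of its own colour. Then stand the green bottle upright in the middle of the freed trivet. Set everything down gently without dropping it, let go, and leave the two wine glasses standing where they are.

Things in the scene. Friction and masses are not known exactly. Their poses are not given: they have to be found in the camera images.
- yellow_pot_center (a point): Closed upright cylindrical snack pot with a flat yellow lid, yellow foot and a white band round it, 34 mm across and 40 mm tall, the top one of the stack (it stands on the blue pot). The point is its centre, half-way up (20 mm above its underside); z runs up its axis. Rigid, 45 to 240 g, lid does not come off.
- blue_pot_center (a point): Closed upright cylindrical snack pot with a flat blue lid, blue foot and a white band round it, 50 mm across and 44 mm tall, the middle one (it stands on the red pot). The point is its centre, half-way up (22 mm above its underside); z runs up its axis. Rigid, 45 to 240 g, lid does not come off.
- red_pot_center (a point): Closed upright cylindrical snack pot with a flat red lid, red foot and a white band round it, 66 mm across and 48 mm tall, the bottom one (it stands on the trivet). The point is its centre, half-way up (24 mm above its underside); z runs up its axis. Rigid, 45 to 240 g, lid does not come off.
- bottle_center (a point): Green glass swing-top bottle, standing upright, 200 mm tall, body 62 mm across; its straight neck is 28 mm across and runs from 38 to 80 mm above this point, topped by a white stopper 24 mm across with its top 100 mm above this point. The point is on its axis, half-way up (100 mm above its underside); z runs up. Up to 650 g.
- yellow_coaster_top (a point): Round yellow coaster, 90 mm across, 4 mm thick, fixed flat on the trolley top. The point is the centre of its upper face; z up.
- blue_coaster_top (a point): Round blue coaster, 90 mm across, 4 mm thick, fixed flat on the trolley top. The point is the centre of its upper face; z up.
- red_coaster_top (a point): Round red coaster, 90 mm across, 4 mm thick, fixed flat on the trolley top. The point is the centre of its upper face; z up.
- trivet_top (a point): Round cork trivet, 120 mm across, 8 mm thick, fixed flat on the trolley top; at the start the stack of pots stands on it. The point is the centre of its upper face; z up.
- left_glass_center (a point): Clear plastic picnic wine glass on a short stem, standing on the left side seen from the robot (+y), 130 mm tall, 72 mm across, foot 64 mm; light and easily tipped. The point is on its axis, half-way up (65 mm above its underside); to be left alone.
- right_glass_center (a point): Clear plastic picnic wine glass on a short stem, standing on the right side seen from the robot (-y), 130 mm tall, 72 mm across, foot 64 mm; light and easily tipped. The point is on its axis, half-way up (65 mm above its underside); to be left alone.

How it is judged:
By the outcome, as a careful person would: the job done as asked, in the order asked, and still so for the second after the job is handed in, with the robot touching nothing.
It also fails if it takes over 122 s, if anything falls off the work surface, if the arm or the gripper's body presses on something with over 40 N, if the wrist force passes 120 N, or if a joint passes its speed limit or range.

ROBOT

A 7-joint arm with a two-finger parallel gripper is mounted at the origin on the work surface. World frame = base frame: x ahead of the robot, y to its left, z up, the work surface at z = 0. Lengths are in mm, angles in rad, forces in N, time in s.
With the tool pointing down it reaches from about 350 to 900 mm from the base axis. Payload 8.1 kg.
Tool frame: the origin (TCP) lies on the mounting face of the last link; the fingertips stand 173 mm ahead of it and the grasp point (between the pads) lies 155 mm ahead of it; x points along the fingers, z is the direction in which the jaws open and shut, and the axes are right-handed (so a half turn about x gives the same grasp; the last joint's range is limited). The gripper opens to 85 mm and grips with 20 to 120 N. Pads are 22 mm wide; open, the fingers measure 114 mm over their backs; the gripper's body (76 mm by 85 mm) begins 54 mm behind the grasp point. The pads swing forward as they close: fully open they stand 13 mm farther back than shut.
Start: joints at [-1.299, 0.434, 0.025, 1.573, -0.012, 1.134, -0.075], TCP at [228.828, 581.611, 404.723] pointing down, gripper open.
Joint ranges: [-2.62, 2.62], [-0.44, 2.09], [-1.27, 1.32], [0.08, 2.57], [-1.32, 4.46], [0.12, 2], [-2.74, 2.74]. Speed limits (rad/s): [2.22, 2.22, 3.01, 3.01, 3.14, 3.14, 3.14].

INTERFACE

Orientations are given as a 3x3 rotation matrix whose columns are the frame's x, y, z axes.
In Python, from plant import bot gives the robot as it stands. Calls block until the motion is done:
- bot.movep(position, orientation): joint-space move of the TCP to a pose.
- bot.move_straight(position, rate=150, rotation=None): straight line of the TCP; rotation=None keeps the orientation; rate is the mean speed in mm/s.
- bot.goto_joints(angles): joint-space move.
- bot.move_gripper(opening, f_grip=None): opening from 0.0 (shut) to 1.0 (fully open); f_grip is the grip in N (None keeps the last); returns when the fingers have stopped.
- bot.wait(seconds).
- bot.ik(position, orientation): joint angles nearest the present ones, or None.
- bot.get_obs(): the state.
- bot.grab_frame(name): name is "side" or "top"; returns a dict with "color" (480x640x3 uint8, red, green, blue), "range_z" (480x640 float32, mm along the optical axis (not along the pixel's ray), 0 where there is no reading), "camera_matrix" (3x3 intrinsics, pixels), "R" (3x3) and "t" (3): a world point X has camera coordinates R X + t. Camera axes: x right, y down, z forward; pixel columns grow to the right and rows downward; lengths in mm; the calibration is good to about 2 mm. A picture is of the moment at which its call begins.
A pose or a line that the arm cannot do raises bot.Unreachable and nothing moves.
- bot.job_done(): hands the job in, once; it reports no verdict.
The state is a dict: "time": time; "q": joint angles; "joint_velocities": joint speeds; "effort": joint torques, N m; "tcp_pos": TCP position; "tool_rot": TCP orientation; "contact_force": force on the tool from outside, world axes, zero at the start; "torque": the same for the moment, N m; "grip_width": opening from 0.0 (shut) to 1.0 (fully open).
Only numpy, scipy, OpenCV 4.12 (cv2) and the standard library are available. Lean on these libraries where they do the work, as an engineer would, in place of code of your own. Each camera call takes 0.05 s, during which the arm holds its last target. There are 200 camera calls.

## Working session

There is one attempt and no reset: what is moved stays moved. The work goes in short steps, each a Python script; the robot and the scene stay as the last script left them, time stands still between calls to the robot, and variables do not carry over. Pictures are saved under pics/ and viewed, on a budget of 14 in all, crops included, one or two more only if the job needs it, and the job is handed in when it is done.

```bash
ls; mkdir -p pics; python3 - <<'E'
from plant import bot
import cv2,numpy as np
for n in("side","top"):
    f=bot.grab_frame(n); cv2.imwrite(f"pics/{n}0.png",f["color"][:,:,::-1]); np.savez(f"pics/{n}0.npz",**f)
    print(n,f["camera_matrix"].tolist(),np.round(f["R"],3).tolist(),f["t"], -f["R"].T@f["t"])
o=bot.get_obs();print(o["time"],o["tool_rot"],o["contact_force"])
E
```

```text
pics
side [[564.5047952605904, 0.0, 321.76400601981624], [0.0, 564.5047952605904, 226.8322043173556], [0.0, 0.0, 1.0]] [[0.995, -0.101, -0.014], [-0.061, -0.478, -0.876], [0.082, 0.872, -0.482]] [-548.3737192   125.693738   1088.79409019] [ 464.05887106 -945.33912033  626.87202385]
top [[535.2081773378915, 0.0, 315.10515115582587], [0.0, 535.2081773378915, 243.50119094502145], [0.0, 0.0, 1.0]] [[-0.006, -1.0, -0.022], [-0.999, 0.007, -0.054], [0.054, 0.021, -0.998]] [  19.9481805   555.16343818 1231.90678658] [ 487.76444142  -10.43955874 1260.22837975]
0.1 [[-4.26420232e-04 -9.30552545e-01  3.66158133e-01]
 [-1.35267953e-03  3.66158369e-01  9.30551567e-01]
 [-9.99998994e-01 -9.84885948e-05 -1.41487671e-03]] [ 0.0035365  -0.43533336 -0.93146636]
```

View pics/side0.png

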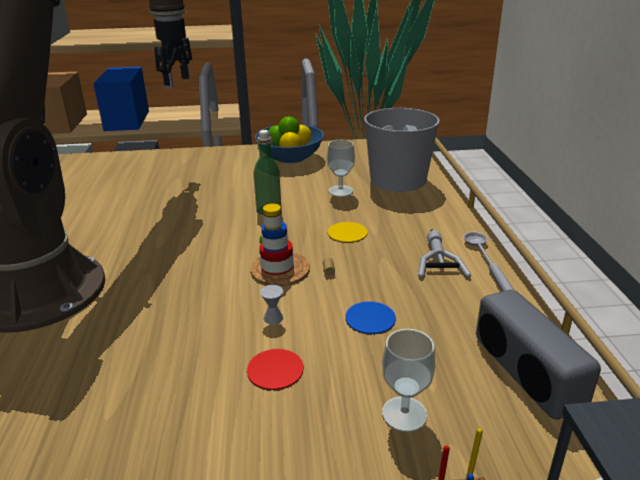

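View pics/top0.png

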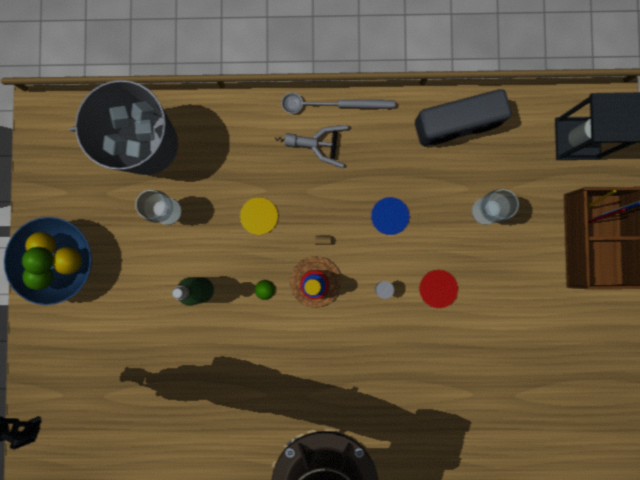

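The side view shows the stack at about (272,240), the bottle at (265,180), and the coasters at (347,232), (370,318) and (275,369). The top view has the coasters at (259,216), (390,216) and (439,289), the trivet at (315,282), the bottle stopper at about (179,293), a lime at (264,290), a jigger at (385,290) and the glasses at (160,207) and (493,207).

```bash
cat > h.py <<'E'
import numpy as np,cv2
def ray(f,u,v,z):
    R,t,K=f["R"],f["t"],f["camera_matrix"]; C=-R.T@t
    d=R.T@np.linalg.inv(K)@np.array([u,v,1.]); return C+d*(z-C[2])/d[2]
def cloud(f):
    R,t,K=f["R"],f["t"],f["camera_matrix"]; v,u=np.mgrid[:480,:640]; Z=f["range_z"]
    P=np.stack([(u-K[0,2])/K[0,0]*Z,(v-K[1,2])/K[1,1]*Z,Z],-1)
    W=(P-t)@R; W[Z<=0]=np.nan; return W
HSV={"yellow":[((22,150,90),(34,255,255))],"blue":[((105,150,60),(125,255,255))],"red":[((0,180,80),(5,255,255)),((174,180,80),(180,255,255))],
 "green":[((40,40,15),(90,255,255))],"white":[((0,0,140),(180,60,255))]}
def mask(f,c,box=None):
    h=cv2.cvtColor(np.ascontiguousarray(f["color"]),cv2.COLOR_RGB2HSV)
    m=sum(cv2.inRange(h,a,b) for a,b in HSV[c])
    if box: 
        k=np.zeros_like(m);u0,v0,u1,v1=box;k[v0:v1,u0:u1]=1;m=m*k
    return m
def blobs(f,c,box=None,amin=20):
    n,l,s,ce=cv2.connectedComponentsWithStats(mask(f,c,box))
    return [(ce[i],s[i]) for i in range(1,n) if s[i,4]>=amin]
E
python3 - <<'E'
from h import *
T=dict(np.load("pics/top0.npz"));S=dict(np.load("pics/side0.npz"))
np.set_printoptions(precision=1,suppress=True)
for n,f,bx in(("top",T,(165,190,480,320)),("side",S,(230,120,420,400))):
    W=cloud(f)
    for c in HSV:
        for ce,s in blobs(f,c,bx):
            m=W[int(round(ce[1])),int(round(ce[0]))]
            print(n,c,ce,s,"depthpt",m,"z4",ray(f,*ce,4))
W=cloud(T)
# depth-based: slices
for nm,b in(("stack",(285,255,345,310)),("bottle",(165,270,220,310)),("jig",(370,275,400,305)),("lime",(250,275,280,305)),("gl",(130,185,185,230)),("gr",(470,185,522,230))):
    P=W[b[1]:b[3],b[0]:b[2]].reshape(-1,3);P=P[P[:,2]>4]
    print(nm,len(P),np.nanmax(P[:,2]))
    for lo,hi in((5,12),(12,40),(40,62),(62,95),(95,108),(108,136),(136,145),(145,170),(175,195),(195,210)):
        Q=P[(P[:,2]>lo)&(P[:,2]<hi)]
        if len(Q)>8: print("  ",lo,hi,len(Q),Q.min(0),Q.max(0),(Q.min(0)+Q.max(0))/2)
E
```

```text
top yellow [258.4 215.6] [ 239  197   40   39 1188] depthpt [621.7 150.7   6.5] z4 [622.9 150.1   4. ]
top yellow [312.3 286.8] [305 279  16  16 192] depthpt [457.6  20.7 138. ] z4 [454.4  23.6   4. ]
top blue [389.9 215.6] [ 372  198   37   36 1069] depthpt [ 619.7 -160.4    0.7] z4 [ 620.3 -159.8    4. ]
top blue [312.9 277.2] [304 275  18   8  61] depthpt [478.1  19.4 100. ] z4 [476.7  22.2   4. ]
top red [309.8 281.2] [300 270  23  29 125] depthpt [470.1  24.8 138.3] z4 [467.5  29.4   4. ]
top red [438.4 288.5] [ 420  270   38   38 1132] depthpt [ 450.  -269.2    4. ] z4 [ 448.9 -270.     4. ]
top green [197.1 290.2] [180 278  33  27 634] depthpt [452.1 266.5 121.1] z4 [447.9 294.6   4. ]
top green [264.1 289.5] [254 281  20  18 281] depthpt [450.6 134.2  28. ] z4 [448.8 136.9   4. ]
top white [176.5 292.9] [173 289   8   9  58] depthpt [448.7 290.1 196.7] z4 [442.  343.4   4. ]
side yellow [294.  136.5] [280 124  31  23 381] depthpt [531.7 567.7  84.9] z4 [542.1 798.    4. ]
side yellow [271.  208.2] [263 203  18  13 156] depthpt [458.1  20.  141.6] z4 [456.4 292.7   4. ]
side y
[... 3573 characters left out ...]
 [659.1 390.4  61.9] [638.5 375.9  54.6]
   62 95 335 [600.9 331.3  62.2] [668.7 399.7  94.9] [634.8 365.5  78.5]
   95 108 124 [600.4 330.3  95. ] [671.2 400.1 108. ] [635.8 365.2 101.5]
   108 136 327 [601.7 330.7 108.1] [667.7 397.8 134.5] [634.7 364.2 121.3]
gr 1192 133.9863616332591
   5 12 119 [ 586.6 -465.1    5. ] [ 688.2 -347.2   11.6] [ 637.4 -406.1    8.3]
   40 62 182 [ 613.5 -408.4   47.8] [ 652.1 -378.    61.7] [ 632.8 -393.2   54.7]
   62 95 348 [ 595.  -417.5   62. ] [ 665.1 -347.5   95. ] [ 630.1 -382.5   78.5]
   95 108 129 [ 594.5 -416.    95. ] [ 663.7 -347.7  107.9] [ 629.1 -381.9  101.4]
   108 136 342 [ 596.7 -416.2  108.1] [ 662.5 -348.   134. ] [ 629.6 -382.1  121. ]
```

```bash
cat >> h.py <<'E'
D=np.array([[0,-1.,0],[0,0,1],[-1,0,0]])   # tool down, jaws along world y
def pick(bot,x,y,z,f,lift,op=1.0,safe=400):
    """z = TCP height at grasp"""
    bot.movep([x,y,safe],D); bot.move_gripper(op)
    bot.move_straight([x,y,z+30],rate=200); bot.move_straight([x,y,z],rate=40)
    bot.move_gripper(0.0,f_grip=f)
    o=bot.get_obs(); print("grip",o["grip_width"],"F",o["contact_force"],"t",o["time"])
    bot.move_straight([x,y,z+15],rate=40); bot.move_straight([x,y,z+lift],rate=150)
    o=bot.get_obs(); print("lifted",o["grip_width"],"F",o["contact_force"],"tcp",o["tcp_pos"])
def place(bot,x,y,zt,zc,op,safe=400):
    """zc carry height, zt expected TCP height at touch"""
    bot.move_straight([x,y,zc],rate=180); bot.wait(.2)
    bot.move_straight([x,y,zt+12],rate=150); bot.move_straight([x,y,zt+2.5],rate=25); bot.wait(.2)
    f0=bot.get_obs()["contact_force"][2]; z=zt+2.5
    while z>zt-2.5:
        z-=.5; bot.move_straight([x,y,z],rate=10); f=bot.get_obs()["contact_force"][2]
        if f-f0>1.5: break
    print("touch z-zt",z-zt,"dF",f-f0)
    bot.move_gripper(op); bot.move_straight([x,y,z+25],rate=60); bot.move_straight([x,y,safe],rate=250)
    o=bot.get_obs(); print("t",o["time"])
def snap(bot,name,tag):
    f=bot.grab_frame(name); cv2.imwrite(f"pics/{name}{tag}.png",f["color"][:,:,::-1]); np.savez(f"pics/{name}{tag}.npz",**f); return f
E
python3 - <<'E'
from plant import bot
from h import *
np.set_printoptions(precision=1,suppress=True)
bot.move_straight([228.8,581.6,450],rate=200)
pick(bot,458.5,19.5,120+155+4,35,70)
snap(bot,"side",1)
print(bot.get_obs()["time"])
E
```

```text
grip 0.37606531522132586 F [-0.8  1.2  5.8] t 4.9167
lifted 0.37400861349632075 F [-1.4 -0.  -0.9] tcp [458.3  19.6 348.6]
6.0083
```

View pics/side1.png

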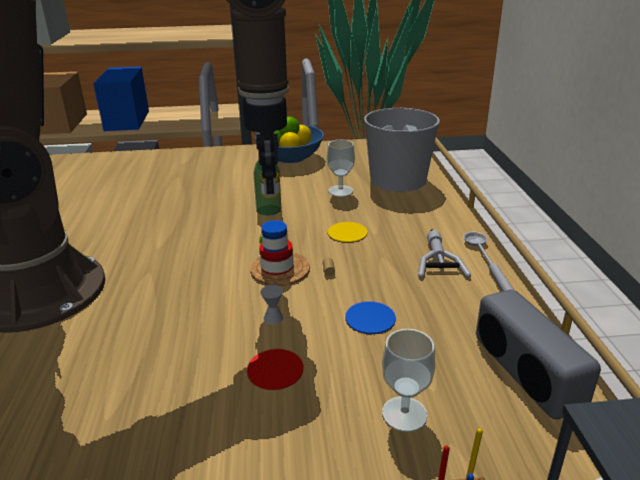

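The yellow pot is in the jaws at about (270,180). Blue and red still stand at (275,250). I'll place yellow now.

```bash
python3 - <<'E'
from plant import bot
from h import *
np.set_printoptions(precision=1,suppress=True)
place(bot,623.5,151.5,183,345,0.75,safe=330)
T=snap(bot,"top",2);S=snap(bot,"side",2)
for n,f,b in(("top",T,(285,260,345,310)),("side",S,(250,215,300,260))):
    for c in("blue","red"):
        print(n,c,[(ce,s) for ce,s in blobs(f,c,b)])
W=cloud(T);P=W[255:310,285:345].reshape(-1,3)
for lo,hi in((40,65),(90,110)):
    Q=P[(P[:,2]>lo)&(P[:,2]<hi)]; print(lo,len(Q), (np.percentile(Q,1,0)+np.percentile(Q,99,0))/2 if len(Q) else 0)
E
```

```text
touch z-zt 0.0 dF 5.636377308914075
t 12.2833
top blue [(array([313.8, 285.3]), array([303, 275,  22,  22, 385], dtype=int32))]
top red [(array([309.6, 275.7]), array([300, 270,  24,  21,  95], dtype=int32)), (array([312.9, 296.5]), array([302, 292,  21,   7,  32], dtype=int32))]
side blue [(array([273.3, 228.7]), array([262, 220,  24,  19, 345], dtype=int32)), (array([274.8, 250.1]), array([268, 249,  15,   3,  21], dtype=int32))]
side red [(array([275.1, 251.2]), array([260, 240,  32,  19, 179], dtype=int32))]
40 261 [461.   17.3  52.4]
90 420 [460.9  17.4  98.4]
```

View pics/side2.png

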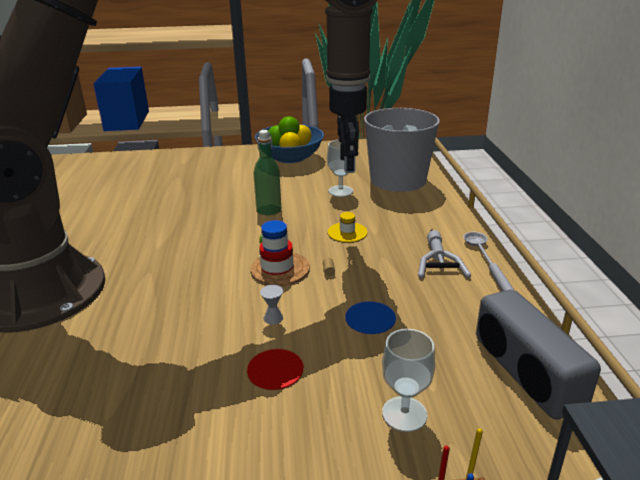

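Yellow is upright in the middle of its coaster at (347,224), and the rest is untouched. Next is blue.

```bash
python3 - <<'E'
from plant import bot
from h import *
np.set_printoptions(precision=1,suppress=True)
pick(bot,461,17.4,234,40,80,safe=350)
place(bot,620.8,-159.3,182,312,1.0,safe=330)
T=snap(bot,"top",3);S=snap(bot,"side",3)
W=cloud(T);P=W[255:310,285:345].reshape(-1,3)
for lo,hi in((40,65),):
    Q=P[(P[:,2]>lo)&(P[:,2]<hi)]; print(lo,len(Q), (np.percentile(Q,1,0)+np.percentile(Q,99,0))/2 if len(Q) else 0)
print([ (ce,s,ray(T,*ce,56)) for ce,s in blobs(T,"red",(285,260,345,310))])
E
```

```text
grip 0.5658308681309836 F [-2.2  0.3  4.8] t 15.5083
lifted 0.5662533624001392 F [-0.3 -0.1 -0.8] tcp [460.7  17.6 313.5]
touch z-zt 0.0 dF 6.794504127748951
t 22.875
40 686 [462.   17.3  52.8]
[(array([314.4, 284.3]), array([300, 270,  30,  29, 678], dtype=int32), array([461.3,  17.6,  56. ]))]
```

View pics/side3.png

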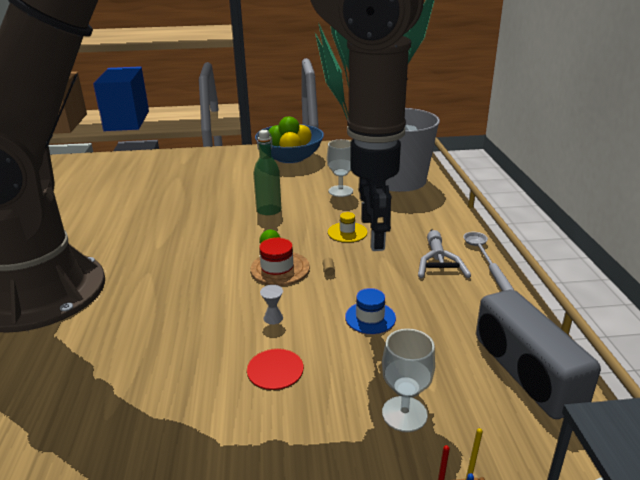

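Blue is upright on its coaster at (370,308), and red is alone on the trivet at (277,258). Next is red.

```bash
python3 - <<'E'
from plant import bot
from h import *
np.set_printoptions(precision=1,suppress=True)
pick(bot,461.3,17.5,188,50,115,safe=330)
place(bot,449.2,-269.6,184,303,1.0,safe=400)
T=snap(bot,"top",4);S=snap(bot,"side",4)
W=cloud(T)
cv2.imwrite("pics/c4.png",np.hstack([cv2.resize(T["color"][240:330,260:370],None,fx=3.6,fy=3.6,interpolation=1),cv2.resize(S["color"][235:315,230:330],None,fx=4,fy=4.05,interpolation=1)])[:,:,::-1])
E
```

```text
grip 0.7528713491430349 F [-2.1  0.7  7.3] t 26.075
lifted 0.752721355467933 F [-1.   0.8 -1.9] tcp [460.9  17.6 302.3]
touch z-zt 0.5 dF 2.131332508584099
t 33.7917
```

View pics/side4.png

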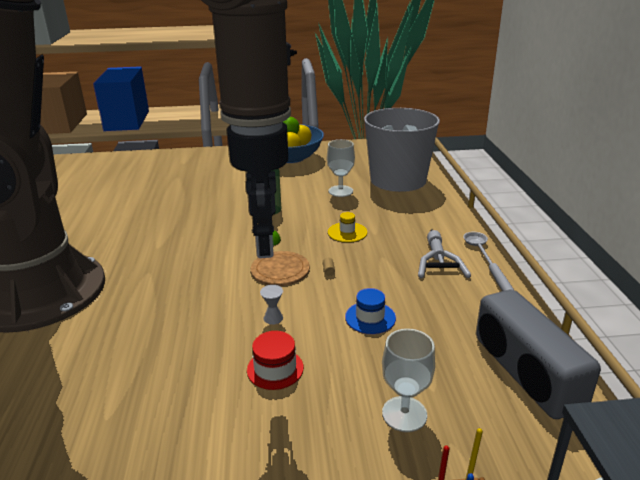

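View pics/top4.png

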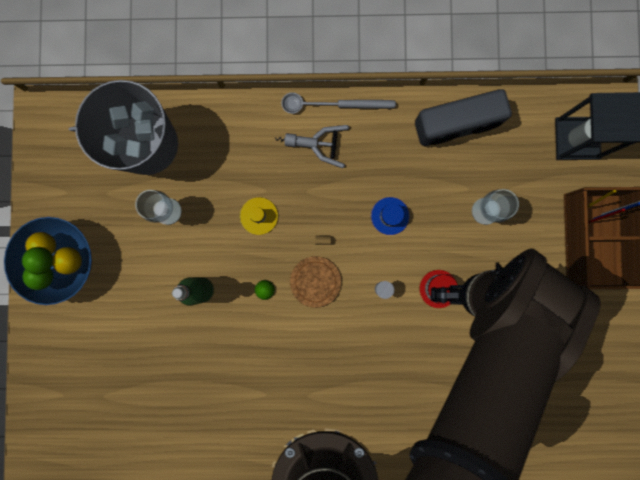

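Red is upright on its coaster, side view (274,360). The freed trivet shows at (316,282) from above and (280,268) from the side. I'll locate it by colour and then pick up the bottle.

```bash
python3 - <<'E'
from h import *
np.set_printoptions(precision=1,suppress=True)
for n,(u0,v0,u1,v1) in(("top",(280,246,352,318)),("side",(236,240,322,298))):
    f=dict(np.load(f"pics/{n}4.npz")); h=cv2.cvtColor(f["color"],cv2.COLOR_RGB2HSV)
    m=np.zeros((480,640),np.uint8); m[v0:v1,u0:u1]=cv2.inRange(h,(5,120,60),(14,255,255))[v0:v1,u0:u1]
    m=cv2.morphologyEx(m,cv2.MORPH_CLOSE,np.ones((5,5))); m=cv2.morphologyEx(m,cv2.MORPH_OPEN,np.ones((5,5)))
    c=max(cv2.findContours(m,0,2)[0],key=cv2.contourArea); e=cv2.fitEllipse(cv2.convexHull(c))
    print(n,e,cv2.boundingRect(c),ray(f,*e[0],8))
    b=cv2.boundingRect(c); print(ray(f,b[0],e[0][1],8),ray(f,b[0]+b[2],e[0][1],8),ray(f,e[0][0],b[1],8),ray(f,e[0][0],b[1]+b[3],8))
E
```

```text
top ((315.5086975097656, 281.33489990234375), (48.444190979003906, 49.206031799316406), 166.5264434814453) (292, 257, 48, 49) [467.2  16.    8. ]
[467.5  70.9   8. ] [466.9 -41.1   8. ] [524.   15.6   8. ] [409.9  16.3   8. ]Traceback (most recent call last):
  File "<stdin>", line 7, in <module>
ValueError: max() iterable argument is empty
```

```bash
python3 - <<'E'
from plant import bot
from h import *
np.set_printoptions(precision=1,suppress=True)
x,y=449.7,284
bot.move_straight([449.2,-269.6,440],rate=200); bot.movep([x,y,440],D)
pick(bot,x,y,318,80,60,safe=420)
snap(bot,"side",5); print(bot.get_obs()["time"])
E
```

```text
grip 0.30641667303161646 F [0.6 2.2 1.1] t 38.6917
lifted 0.30367870353137727 F [-0.2 -0.3 -6.6] tcp [449.6 283.9 377.7]
39.7167
```

View pics/side5.png

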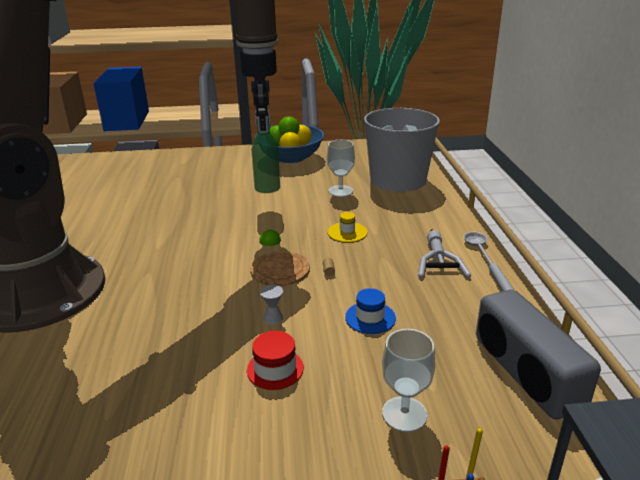

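The bottle hangs plumb below the jaws at (266,165), clear of everything. I'll cross-check the trivet with the side-view ray at about (280,267), then place it.

```bash
python3 - <<'E'
from plant import bot
from h import *
np.set_printoptions(precision=1,suppress=True)
S=dict(np.load("pics/side4.npz")); p=ray(S,280,266.5,8); print("side trivet",p)
if np.hypot(*(p[:2]-[467,16.5]))>8: raise SystemExit
x,y=466.8,16.8
bot.move_straight([449.7,284,378],rate=60); bot.move_straight([x,y,378],rate=90); bot.wait(.5)
bot.move_straight([x,y,338],rate=60); bot.wait(.5)
place(bot,x,y,326,338,1.0,safe=440)
bot.wait(.5)
snap(bot,"side",6)
bot.move_straight([x-60,y+250,460],rate=200)
T=snap(bot,"top",6); W=cloud(T)
for nm,b,lo,hi in(("bottle",(270,240,370,340),190,210),("body",(270,240,370,340),70,125),("gl",(130,185,185,230),100,136),("gr",(470,185,522,230),100,136),("y",(240,195,280,240),30,55),("b",(370,195,412,240),35,60),("r",(415,265,465,315),40,65)):
    P=W[b[1]:b[3],b[0]:b[2]].reshape(-1,3);Q=P[(P[:,2]>lo)&(P[:,2]<hi)];print(nm,len(Q),(Q.min(0)+Q.max(0))/2 if len(Q) else 0)
for c in("yellow","blue","red"): print(c,[ray(T,*ce,4) for ce,s in blobs(T,c,(225,190,480,320),150)])
print(bot.get_obs()["time"])
E
```

```text
side trivet [468.6  20.6   8. ]
touch z-zt 0.0 dF 2.266198931408902
t 49.275
bottle 167 [467.1  17.1 200.1]
body 165 [466.4  17.2 107.9]
gl 396 [634.1 364.6 117.2]
gr 417 [ 629.6 -382.3  117.8]
y 186 [622.9 148.7  39.8]
b 393 [ 618.7 -160.9   44.5]
r 706 [ 449.1 -271.2   49.7]
yellow [array([623.1, 152.9,   4. ])]
blue [array([ 620.9, -159.4,    4. ])]
red [array([ 448.4, -272.5,    4. ])]
51.3167
```

```bash
cd pics; python3 -c "
import cv2,numpy as np
a=cv2.imread('side6.png')[100:460,200:500];b=cv2.imread('top6.png')[130:400,120:540]
cv2.imwrite('m6.png',np.hstack([cv2.resize(a,(400,480)),cv2.resize(b,(400,480*2//4)).repeat(2,0)]))"
```

```text
(no output)
```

View pics/m6.png

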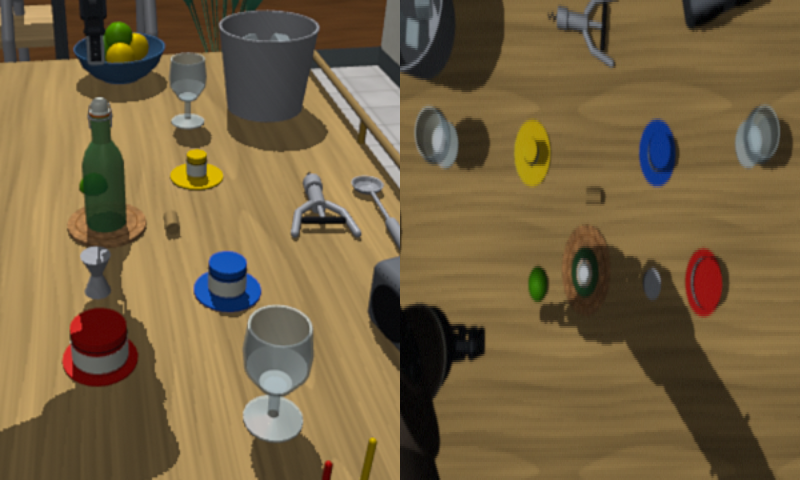

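The bottle stands upright on the trivet, at (103,170) in the crop. All the pots are centred on their coasters, both glasses stand where they were, and the arm is clear. I'm handing in.

```bash
python3 -c "
from plant import bot
bot.job_done()"
```

```text
the job is handed in; nothing more can be done
```

The job is done and handed in at about 51 s, against the 122 s limit. I moved yellow, blue and red in that order to their own coasters, then stood the green bottle on the freed trivet. I lowered each one until the wrist felt it touch, then let go and backed away.

- **Pots:** the last top-camera check put each within about 4 mm of its coaster's centre. Yellow was the farthest off.
- **Bottle:** it stands upright. The stopper and body measured at (467, 17), against a trivet centre of (467, 16) from the top camera.
- **Glasses:** both stayed within about 1 mm of where they started.
- **Disagreements:** the two cameras differed by up to about 4 mm in y on the yellow coaster and about 5 mm on the trivet. I used a value between the two views for the yellow coaster and kept close to the top view for the trivet.
- **Failed check:** my automatic colour search for the trivet in the side view found nothing. I read that point off the picture by eye instead.

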